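Prop the sprung catch open and take the sample cassette out of the dock

ROBOT

A 6-joint arm with a two-finger parallel gripper is mounted at the origin on the work surface. World frame = base frame: x ahead of the robot, y to its left, z up, the work surface at z = 0. Lengths are in m, angles in rad, forces in N, time in s.
With the tool pointing down it reaches from about 0.275 to 0.825 m from the base axis. Payload 5.2 kg.
Tool frame: the origin (TCP) lies at the very end of the fingers, on their centre line; the grasp point (between the pads) lies 19 mm behind it (grasp_offset is the distance from the TCP to the grasp point, in m); z points along the fingers, y is the direction in which the jaws open and shut (so a half turn about z gives the same grasp; the last joint's range is limited). The gripper opens to 93 mm and grips with 3 to 60 N. Pads are 15 mm wide; open, the fingers measure 128 mm over their backs; the gripper's body (75 mm by 188 mm) begins 65 mm behind the grasp point.
Start: joints at [-0.203, 0.259, 1.535, -0, 1.348, -0.203], TCP at [0.55, 0, 0.219] pointing down, gripper open.
Joint ranges: [-3.14, 3.14], [-0.91, 2.08], [0.19, 2.58], [-1.22, 4.36], [0.22, 2.71], [-3.12, 3.12]. Speed limits (rad/s): [2.57, 2.57, 3.14, 3.14, 3.14, 3.14].

INTERFACE

Orientations are given as a rotation vector (axis times angle).
In Python, from station import * gives the robot as it stands.
- The arm moves only by the shell command python3 -m inch 'ROWS' [FORCE]. ROWS is a JSON object of lists of equal length, an entry for each row: "linear": the shift along the world's x, y, z each as a share of 0.05 m, from -1 to 1, a list of three; "twist": the turn about the world's z as a share of 8 degrees, from -1 to 1; "fingers": the finger opening in mm, from 0 to 93. In form: {"linear": [[x, y, z], ...], "twist": [twist, ...], "fingers": [fingers, ...]}. A call has exactly 8 rows; each row shifts and turns the commanded pose from where the row before left it; what a row does not reach is not made up. A row lasts 1/8 s, in which the tool goes at most 62.5 mm and 10.7 degrees, less where a joint would pass 70% of its speed; a pose out of reach is approached as far as the arm can. A call with a number of a shift or a turn outside -1 to 1 is refused whole. A call with a gripper value outside its range is refused whole. The fingers move at their own pace and stop on an object; FORCE is the grip in N (left out, the last holds). Time passes only in rows, so rows that do not move let the fingers close, or fill a call up. It gives the time, the measured TCP pose, the force and the opening at its end, in the units of the state.
- observe(): the state, without advancing time (a new reading comes with each control period).
- camera(name): name is "scene" or "side" or "wrist"; returns the picture (384x512x3 uint8, blue, green, red); there is no depth.
- camera_model(name): a dict with "fx", "fy", "cx", "cy" (pixels), "rvec" (rotation vector, rad) and "tvec" (3), from world to camera coordinates, as OpenCV has them; the wrist camera has in their place "hand_eye" (4x4, takes a point from camera to tool coordinates, whose origin is the TCP and whose axes are the flange's). Camera axes: x right, y down, z forward; pixel columns grow to the right and rows downward; lengths in m; the calibration is good to about 2 mm. The wrist camera is an equidistant fisheye: a pixel r from the principal point sees the ray r / f radians off the axis. A picture is of the moment at which its call begins: read the wrist's pose just before it. camera_model takes no time and is no camera call.
- job_done(): hands the job in, once; it reports no verdict.
Trained networks look in the newest picture that a camera, given by its name, has taken for a name from the list of things; names that differ only in an ending like _2 or _b are one class to them, and where a whole thing is asked for, a point or a joint stands for the part that bears it (a point fixed in the world has none). Each returns a list of dicts, best first, with "confidence" (0 to 1); they miss things now and then, are a little off and sometimes report something else, mostly with a low value. They report only what shows in the picture. A call takes as long as a camera call. They do not tell look-alikes from the thing itself.
- look_for(camera, name): "at" ([column, row] as shares, 0 to 1, of the picture: columns of its width, rows of its height, amid what is visible of it).
The state is a dict: "time": time; "q": joint angles; "joint_velocities": joint speeds; "joint_efforts": joint torques, N m; "eef_pos": TCP position; "eef_rot": TCP orientation; "force": force on the tool from outside, world axes, zero at the start; "torque": the same for the moment, N m; "width": finger opening in m.
Only numpy, scipy, OpenCV 4.12 (cv2) and the standard library are available. Lean on these libraries where they do the work, as an engineer would, in place of code of your own. Each camera call takes 0.05 s, during which the arm holds its last target. There are 200 camera calls.

TASK

Push the blue wedge all the way down into the slot of the dock so that it holds the red sprung catch open by itself, and let go of it. Then lift the white sample cassette out of the dock and set it down gently, lying flat on its base, in the dark steel tray; leave the wedge in place holding the catch open.

Things in the scene. Friction and masses are not known exactly. Their poses are not given: they have to be found in the camera images.
- wedge_blue: Blue upright wedge, 110 mm tall, 80 g; origin under its foot's centre. Blade 24 wide in y; in x 6 thick at the foot, tapering on both faces to 36 at z 34, parallel to z 66; wings (68 in y) z 66-72; grip block 20 in y, 24 in x, z 72-110: pinch it across y. Starts hanging by its wings in a rack (foot at 6, rails to 72; raise it 75), in a row 60 apart with a yellow and a green wedge, too thin for the job.
- dock: Fixed grey dock, 200 (x) by 110 (y) mm, base plate 10 thick; origin at the centre of its underside, x pointing from the cassette's pocket (centre x -50, y 0, fences up to z 20) to the catch's spring housing. Spring catch and slot lie on the +x half.
- slot (a point): Centre of the seated wedge's foot on the slot floor (dock x 36, y 0, z 10 mm), axes as the dock's. Slot open from above, 48 mm wide in y, between a fixed post (face at x -18, leaning back above z 50) and the catch's rear bar (x +3 when shut; above z 50 a lead-in sloping to x +19 at z 72). Wedge goes in upright, its x along the slot's x, either way round, aimed 0 to 4 mm to +x, pushed to the floor: 10-25 N.
- catch (a joint): Slide of the red sprung catch in m: 0 shut, 0.026 fully open, moving along the dock's +x. Shut, its front bar (z 36 to 44 mm) overlaps the cassette's edge by 9 mm and keeps it in; a spring shuts it (4 to 7 N) whenever it is let go. The blue wedge fully in holds it at about 0.015.
- cassette: White sample cassette in the dock's pocket, 56 mm (x) by 80 mm (y) by 24 mm, amber caps on top; origin at the centre of its underside, 10 mm above the table at the start, axes along the dock's. A black grip rib stands on its middle: 34 mm in x, 14 mm in y, from z = 24 to 60, to be pinched across y. 130 to 250 g.
- tray_in (a point): Centre of the inner floor of the fixed dark steel tray, 5 mm above the table, z up. The tray is 150 mm square outside (140 mm inside) with a rim 20 mm above the table.
There are look-alikes about, which are no part of the job. There is more than one size of the wedge_blue; the one meant has the size given above.

How it is judged:
By the outcome, as a careful person would: the job done as asked, in the order asked, and still so for the second after the job is handed in, with the robot touching nothing.
It also fails if it takes over 64 s, if anything falls off the work surface, if the arm or the gripper's body presses on something with over 40 N, if the wrist force passes 120 N, or if a joint passes its speed limit or range.

## Working session

There is one attempt and no reset: what is moved stays moved. The work goes in short steps, Python scripts to look and compute and a shell command to move; the robot and the scene stay as the last step left them, time stands still between calls to the robot, and variables do not carry over. Pictures are saved under pics/ and viewed, about 8 in all and at most 12, crops included, and the job is handed in when it is done.

```bash
mkdir -p pics; ls; cat > h.py <<'E'
from station import *
import numpy as np, cv2
from scipy.spatial.transform import Rotation as R
def ray(cam,uv,st=None):
    m=camera_model(cam)
    if 'rvec' in m:
        Rm=cv2.Rodrigues(np.array(m['rvec'],float))[0];t=np.array(m['tvec'],float).ravel()
        d=np.array([(uv[0]-m['cx'])/m['fx'],(uv[1]-m['cy'])/m['fy'],1.]);return -Rm.T@t,Rm.T@d
    x,y=(uv[0]-m['cx'])/m['fx'],(uv[1]-m['cy'])/m['fy'];r=np.hypot(x,y)+1e-12
    d=np.array([x/r*np.sin(r),y/r*np.sin(r),np.cos(r)])
    H=np.array(m['hand_eye']);st=st or observe();Rt=R.from_rotvec(st['eef_rot']).as_matrix()
    return Rt@H[:3,3]+np.array(st['eef_pos']),Rt@H[:3,:3]@d
def at(cam,uv,z,st=None):
    o,d=ray(cam,uv,st);return o+d*(z-o[2])/d[2]
E
python3 - <<'E'
from h import *
print({k:v for k,v in observe().items()})
ims=[]
for c in ['scene','side','wrist']:
    im=camera(c);cv2.imwrite(f'pics/{c}0.png',im);ims.append(im)
    for n,z in [('wedge_blue',.09),('dock',.03),('slot',.03),('catch',.04),('cassette',.05),('tray_in',.005)]:
        for r in look_for(c,n)[:4]:
            uv=(r['at'][0]*512,r['at'][1]*384);print(c,n,round(r['confidence'],2),np.round(uv),at(c,uv,z).round(3))
cv2.imwrite('pics/a.png',cv2.resize(np.hstack(ims[:2]),(800,300)))
E
```

```text
pics
{'time': 0.0, 'q': array([-2.02769406e-01,  2.59320171e-01,  1.53611467e+00, -1.48386804e-05,
        1.34804989e+00, -2.02818378e-01]), 'joint_velocities': array([ 5.88951396e-05, -4.13686788e-04, -6.04877561e-05, -1.62726282e-03,
       -3.40189896e-04,  3.54982182e-04]), 'joint_efforts': array([ 2.41929010e-04, -4.37298238e+01, -2.84004611e+01,  7.19661056e-02,
        4.11791797e-02, -1.14769305e-04]), 'eef_pos': array([5.49415259e-01, 1.55103119e-04, 2.17817366e-01]), 'eef_rot': array([-2.22027158e+00, -2.22038762e+00,  1.65338219e-03]), 'force': array([-0.23763867,  0.24398886, -0.46560815]), 'torque': array([0.01852931, 0.00025082, 0.0072528 ]), 'width': 0.09305521978884383}
scene wedge_blue 0.98 [305. 124.] [0.375 0.198 0.09 ]
scene wedge_blue 0.95 [357. 127.] [0.424 0.321 0.09 ]
scene dock 0.68 [274. 211.] [0.566 0.055 0.03 ]
scene slot 0.94 [277. 212.] [0.569 0.061 0.03 ]
scene catch 0.83 [276. 207.] [0.561 0.063 0.04 ]
scene catch 0.23 [264. 184.] [0.489 0.055 0.04 ]
scene cassette 0.97 [266. 184.] [0.497 0.057 0.05 ]
scene tray_in 0.8 [123. 229.] [ 0.495 -0.302  0.005]
side wedge_blue 0.58 [175. 163.] [0.374 0.195 0.09 ]
side wedge_blue 0.43 [172. 138.] [0.416 0.333 0.09 ]
side dock 0.69 [258. 198.] [0.539 0.034 0.03 ]
side slot 0.86 [259. 199.] [0.538 0.031 0.03 ]
side catch 0.86 [263. 186.] [0.571 0.064 0.04 ]
side cassette 0.97 [232. 202.] [0.458 0.021 0.05 ]
side tray_in 0.58 [314. 302.] [ 0.484 -0.299  0.005]
wrist wedge_blue 0.95 [95. 16.] [0.381 0.193 0.09 ]
wrist wedge_blue 0.33 [211. 340.] [ 0.495 -0.215  0.09 ]
wrist dock 0.7 [252. 121.] [0.551 0.063 0.03 ]
wrist slot 0.86 [254. 123.] [0.553 0.061 0.03 ]
wrist slot 0.5 [191. 127.] [0.477 0.057 0.03 ]
wrist catch 0.61 [267. 125.] [0.568 0.06  0.04 ]
wrist cassette 0.96 [190. 124.] [0.481 0.062 0.05 ]
wrist tray_in 0.65 [210. 339.] [ 0.477 -0.299  0.005]
```

```bash
python3 -c "
from station import *
for c in ['scene','side','wrist']: print(c,camera_model(c))"
```

```text
scene {'fx': 488.6686363234757, 'fy': 488.6686363234757, 'cx': 253.1498193226032, 'cy': 194.7848453197521, 'rvec': array([ 2.11773804,  1.57245718, -0.47633678]), 'tvec': array([-0.16599537, -0.38294626,  1.48831139])}
side {'fx': 425.61811856596495, 'fy': 425.61811856596495, 'cx': 242.93326960999386, 'cy': 198.77303061863475, 'rvec': array([ 2.14433263, -0.50752572,  0.28584532]), 'tvec': array([-0.42505321,  0.17563936,  0.88582501])}
wrist {'fx': 297.3186396354542, 'fy': 297.3186396354542, 'cx': 251.91265584595217, 'cy': 193.72535704993442, 'hand_eye': array([[-2.32336778e-05, -9.56436940e-01, -2.91938999e-01,
         8.17847162e-02],
       [ 9.99999961e-01,  5.93112897e-05, -2.73896895e-04,
         6.11292995e-04],
       [ 2.79280386e-04, -2.91938994e-01,  9.56436901e-01,
        -1.65614960e-01],
       [ 0.00000000e+00,  0.00000000e+00,  0.00000000e+00,
         1.00000000e+00]])}
```

View pics/scene0.png

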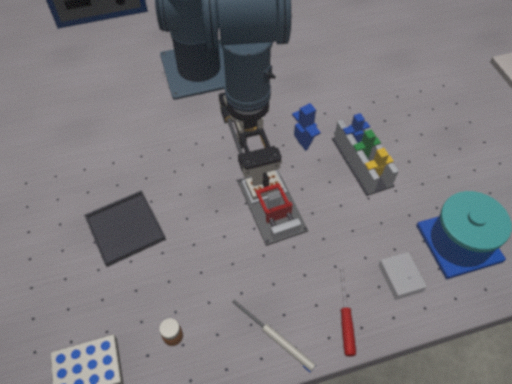

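View pics/wrist0.png

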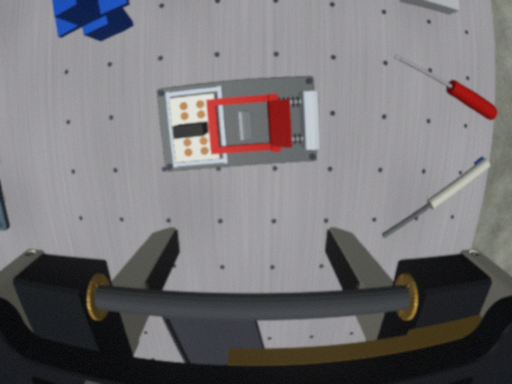

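The blue candidates are a free-standing one at scene (305,124), which looks large, and one in the rack at (357,127), in a row with green and yellow. The description fits the rack one. I'll move over the rack for a closer look.

```bash
python3 -m inch '{"linear":[[-0.25,0.6,0.2],[-0.25,0.6,0.2],[-0.25,0.6,0.2],[-0.25,0.6,0.2],[-0.25,0.6,0.2],[-0.25,0.6,0.2],[-0.25,0.6,0.2],[0,0,0]],"twist":[0,0,0,0,0,0,0,0],"fingers":[93,93,93,93,93,93,93,93]}'
python3 - <<'E'
from h import *
st=observe();im=camera('wrist');cv2.imwrite('pics/w1.png',im);print(st['eef_pos'])
for r in look_for('wrist','wedge_blue')[:4]:
    uv=(r['at'][0]*512,r['at'][1]*384);print(round(r['confidence'],2),np.round(uv),at('wrist',uv,.11,st).round(3))
E
```

```text
time: 2.05
eef_pos: [0.4621, 0.2117, 0.2896]
eef_rot: [2.217, 2.224, 0.003]
force: [-0.3, -1.2, -0.1]
width: 0.0932
[0.46211412 0.21165882 0.28962213]
0.82 [182. 182.] [0.377 0.203 0.11 ]
0.73 [294. 243.] [0.518 0.121 0.11 ]
0.57 [212.  83.] [0.417 0.321 0.11 ]
```

View pics/w1.png

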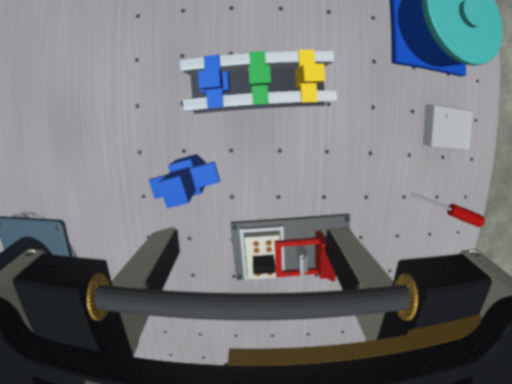

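The rack holds blue (212,80), green (260,76) and yellow (308,74) wedges. The other blue wedge stands loose at (185,180). Here is the enlarged crop to confirm.

```bash
python3 - <<'E'
import cv2,numpy as np
im=cv2.imread('pics/w1.png');cv2.imwrite('pics/c1.png',cv2.resize(im[40:215,140:350],None,fx=3.4,fy=3.4,interpolation=cv2.INTER_CUBIC))
E
```

```text
(no output)
```

View pics/c1.png

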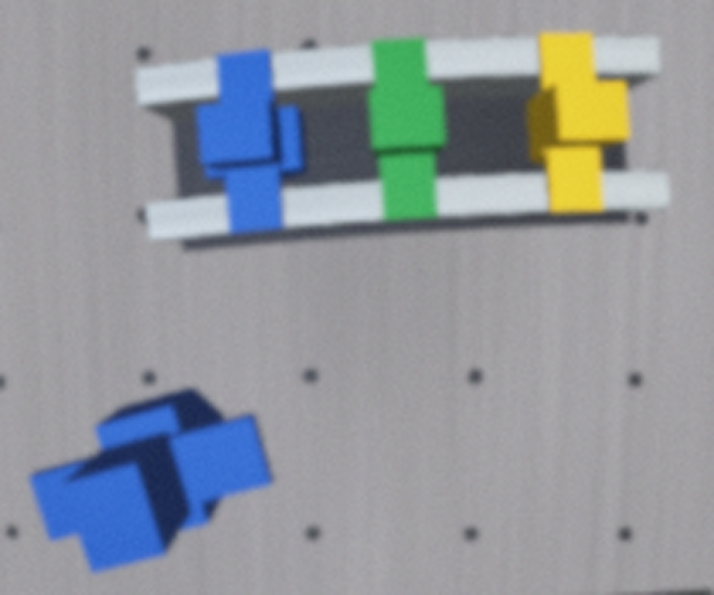

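```bash
python3 - <<'E'
from h import *
st=observe()
f=lambda p,z:at('wrist',(p[0]/3.4+140,p[1]/3.4+40),z,st)
for n,t,b,c in [('blue',(244,52),(256,231),(236,134)),('green',(399,40),(411,218),(407,117)),('yel',(566,33),(576,212),(592,110))]:
    a,d,g=f(t,.078),f(b,.078),f(c,.116);print(n,((a+d)/2).round(4),(a-d).round(4),g.round(4))
ks=[(197,107),(268,101),(275,160),(203,168)];P=[f(k,.116) for k in ks];print([np.linalg.norm(P[i]-P[(i+1)%4]).round(4) for i in range(4)])
l=[(31,475),(253,415),(272,484),(50,540)]
for z in(.069,.09,.11):
  P=[f(k,z) for k in l];print('loose wings',z,[np.linalg.norm(P[i]-P[(i+1)%4]).round(4) for i in range(4)])
E
```

```text
blue [0.4151 0.3229 0.078 ] [-0.0041  0.0677  0.    ] [0.4154 0.3222 0.116 ]
green [0.472  0.3269 0.078 ] [-0.0045  0.067   0.    ] [0.4717 0.3272 0.116 ]
yel [0.5334 0.3311 0.078 ] [-0.0043  0.068   0.    ] [0.5332 0.3316 0.116 ]
[np.float64(0.0238), np.float64(0.0202), np.float64(0.0242), np.float64(0.0209)]
loose wings 0.069 [np.float64(0.0963), np.float64(0.0286), np.float64(0.0973), np.float64(0.0285)]
loose wings 0.09 [np.float64(0.091), np.float64(0.0271), np.float64(0.092), np.float64(0.027)]
loose wings 0.11 [np.float64(0.086), np.float64(0.0256), np.float64(0.0869), np.float64(0.0255)]
```

The rack blue measures 24 x 20 mm at the grip with 68 mm wings, which matches the description. The loose one is about 95 mm across and is a decoy. Rack yaw is about 4°.

```bash
python3 -m inch '{"linear":[[-0.12,0.28,-0.2],[-0.12,0.28,-0.2],[-0.12,0.28,-0.2],[-0.12,0.28,-0.2],[-0.12,0.28,-0.2],[-0.12,0.28,-0.2],[-0.12,0.28,-0.2],[-0.12,0.28,-0.2]],"twist":[-1,-1,-1,-1,-1,-1,-1,-1],"fingers":[93,93,93,93,93,93,93,93]}'
python3 -m inch '{"linear":[[0,0,-0.2],[0,0,-0.2],[0,0,0],[0,0,0],[0,0,0],[0,0,0],[0,0,0],[0,0,0]],"twist":[-1,-1,-0.75,0,0,0,0,0],"fingers":[70,70,70,70,70,70,70,70]}'
python3 - <<'E'
from h import *
st=observe();im=camera('wrist');cv2.imwrite('pics/w2.png',im);print(R.from_rotvec(st['eef_rot']).as_matrix().round(3),st['q'])
E
```

```text
time: 3.15
eef_pos: [0.415, 0.3211, 0.2076]
eef_rot: [3.063, 0.697, -0.001]
force: [-0.1, 0.7, 0.2]
width: 0.0928
time: 4.15
eef_pos: [0.4145, 0.3221, 0.1887]
eef_rot: [-3.14, -0.11, -0.0]
force: [-0.9, 0.0, 0.8]
width: 0.0701
[[ 0.998  0.07   0.   ]
 [ 0.07  -0.998  0.   ]
 [ 0.    -0.    -1.   ]] [4.47863209e-01 2.36178542e-01 1.64055251e+00 1.47758120e-05
 1.26465023e+00 1.94843776e+00]
```

View pics/w2.png

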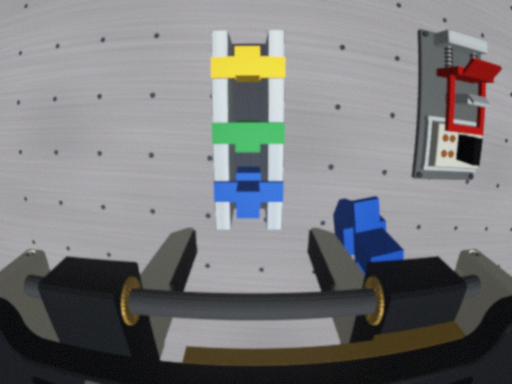

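The jaws line up with the rack's y, with the blue wedge at (248,195). Descending and gripping.

```bash
python3 -c "
from h import *
print(at('wrist',(248,207),.116),at('wrist',(248,192),.078))"
python3 -m inch '{"linear":[[0,0,-0.5],[0,0,-0.5],[0,0,-0.5],[0,0,-0.4],[0,0,-0.2],[0,0,0],[0,0,0],[0,0,0]],"twist":[0,0,0,0,0,0,0,0],"fingers":[60,60,60,60,60,60,40,20]}' 30
python3 -m inch '{"linear":[[0,0,0],[0,0,0],[0,0,0],[0,0,0],[0,0,0],[0,0,0],[0,0,0],[0,0,0]],"twist":[0,0,0,0,0,0,0,0],"fingers":[5,5,5,5,5,5,5,5]}' 40
```

```text
[0.41180949 0.32545767 0.116     ] [0.41374914 0.32603527 0.078     ]
time: 5.2
eef_pos: [0.4151, 0.3223, 0.0845]
eef_rot: [-3.139, -0.11, -0.002]
force: [-0.3, 0.4, 0.8]
width: 0.0443
time: 6.2
eef_pos: [0.4147, 0.3223, 0.0839]
eef_rot: [-3.139, -0.11, -0.001]
force: [-1.6, 2.0, 4.8]
width: 0.02
```

```bash
python3 -m inch '{"linear":[[0,0,0.5],[0,0,0.8],[0,0,0.9],[0.5,0,0.6],[0.6,-0.6,0.2],[0.6,-0.8,0],[0,-0.9,0],[0,-0.9,0]],"twist":[0,0,0,0,0,0,0,0],"fingers":[5,5,5,5,5,5,5,5]}'
python3 -m inch '{"linear":[[0,-0.9,0],[0,-0.7,0],[0,-0.4,0],[0,0,0],[0,0,0],[0,0,0],[0,0,0],[0,0,0]],"twist":[0,0,0,0,0,0,0,0],"fingers":[5,5,5,5,5,5,5,5]}'
python3 - <<'E'
from h import *
st=observe();im=camera('wrist');cv2.imwrite('pics/w3.png',im);cv2.imwrite('pics/s3.png',camera('side'))
cv2.imwrite('pics/c3.png',cv2.resize(im[20:384,100:450],None,fx=1.64,fy=1.64,interpolation=cv2.INTER_CUBIC))
print(st['eef_pos'].tolist(),st['eef_rot'].tolist())
E
```

```text
time: 7.2
eef_pos: [0.4991, 0.1602, 0.2324]
eef_rot: [3.139, 0.11, -0.004]
force: [1.0, -0.7, 0.2]
width: 0.02
time: 8.2
eef_pos: [0.4995, 0.0625, 0.2336]
eef_rot: [3.14, 0.111, 0.0]
force: [1.1, -0.0, -1.6]
width: 0.0202
[0.49947150999335105, 0.06251031098587821, 0.2336490003374477] [3.1396246682159514, 0.11102794265557372, 1.1558307861315852e-05]
```

View pics/c3.png

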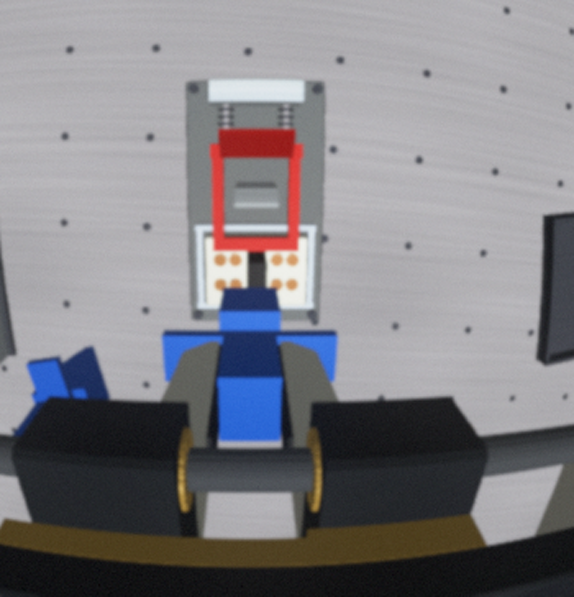

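```bash
python3 - <<'E'
from h import *
st=observe();f=lambda p,z:at('wrist',(p[0]/1.64+100,p[1]/1.64+20),z,st)[:2].round(4)
for p in [(187,82),(325,82),(318,323),(193,322)]: print('w3 corner',f(p,.01))
s0=dict(st);s0['eef_pos']=np.array([.549415,.000155,.217817]);s0['eef_rot']=np.array([-2.22027,-2.22039,.00165])
P=[at('wrist',p,.01,s0)[:2].round(4) for p in [(158,91),(313,76),(317,160),(165,171)]];print('w0',P,np.mean(P,0))
print('fence w3',[f(p,.02) for p in[(195,227),(317,227),(315,306),(199,309)]])
print('rear bar/lead-in',[f(p,.09) for p in[(219,130),(295,130),(295,157),(220,157)]])
im=cv2.imread('pics/w0.png') if 0 else cv2.imread('pics/wrist0.png')
cv2.imwrite('pics/c0.png',cv2.resize(im[60:190,140:340],None,fx=3.8,fy=3.8,interpolation=cv2.INTER_CUBIC))
E
```

```text
w3 corner [0.6257 0.1202]
w3 corner [0.6337 0.0119]
w3 corner [ 0.4328 -0.0019]
w3 corner [0.4263 0.1056]
w0 [array([0.4293, 0.1052]), array([0.6251, 0.1218]), array([0.6332, 0.0141]), array([ 4.339e-01, -2.000e-04])] [0.530375 0.060225]
fence w3 [array([0.5108, 0.1061]), array([0.5177, 0.0097]), array([0.4516, 0.0042]), array([0.4423, 0.1   ])]
rear bar/lead-in [array([0.5868, 0.0874]), array([0.5903, 0.0401]), array([0.5732, 0.0387]), array([0.5698, 0.0857])]
```

View pics/c0.png

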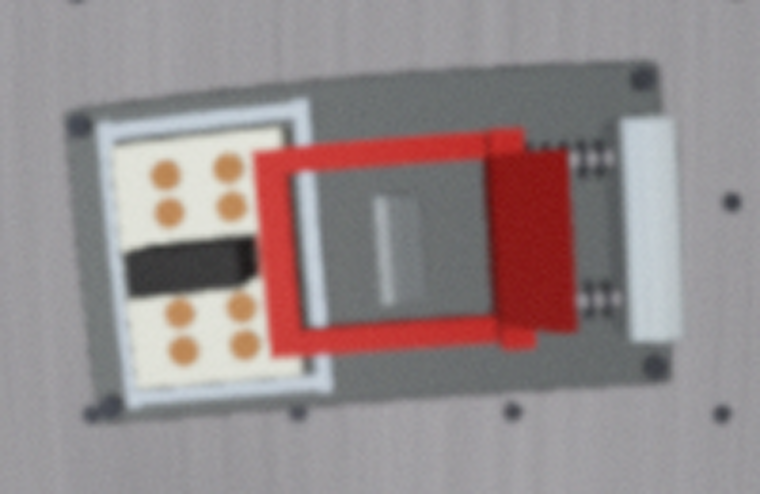

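Dock pose from the two views agrees within 1 mm: centre (0.530, 0.0597), yaw 4.1°. The slot is at (0.566, 0.062), so I'll aim 2 mm to +x.

```bash
python3 -m inch '{"linear":[[0.5,0,-0.2],[0.5,0,-0.3],[0.36,0,-0.3],[0,0,-0.3],[0,0,-0.1],[0,0,0],[0,0,0],[0,0,0]],"twist":[0,0,0,0,0,0,0,0],"fingers":[5,5,5,5,5,5,5,5]}' 60
python3 - <<'E'
from h import *
st=observe();im=camera('side');sc=camera('scene');print(st['eef_pos'])
a=cv2.resize(im[110:240,180:340],(480,390),interpolation=cv2.INTER_CUBIC);b=cv2.resize(sc[130:250,200:320],(390,390),interpolation=cv2.INTER_CUBIC)
cv2.imwrite('pics/c4.png',cv2.resize(np.hstack([a,b]),None,fx=.9,fy=.9))
E
```

```text
time: 9.3
eef_pos: [0.5677, 0.062, 0.1745]
eef_rot: [3.139, 0.11, 0.002]
force: [-0.3, -0.8, 0.2]
width: 0.0193
[0.5677028  0.06200019 0.1744957 ]
```

View pics/c4.png

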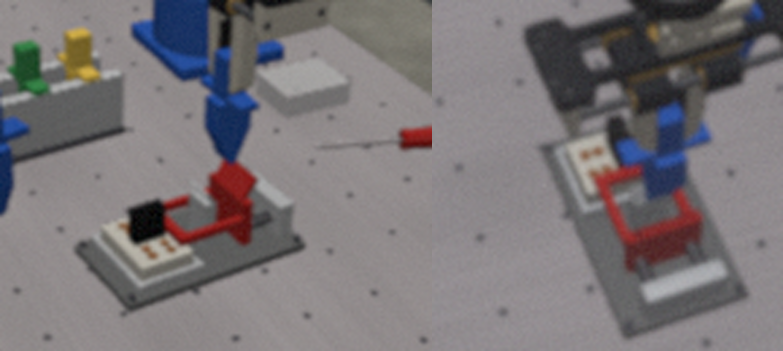

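```bash
python3 -m inch '{"linear":[[0,0,-0.13],[0,0,-0.13],[0,0,-0.13],[0,0,-0.13],[0,0,-0.13],[0,0,-0.13],[0,0,-0.13],[0,0,-0.1]],"twist":[0,0,0,0,0,0,0,0],"fingers":[5,5,5,5,5,5,5,5]}'
python3 -m inch '{"linear":[[0,0,-0.08],[0,0,-0.08],[0,0,-0.08],[0,0,-0.08],[0,0,-0.08],[0,0,-0.04],[0,0,0],[0,0,0]],"twist":[0,0,0,0,0,0,0,0],"fingers":[5,5,5,5,5,5,5,5]}'
```

```text
time: 10.4
eef_pos: [0.5663, 0.062, 0.1231]
eef_rot: [3.14, 0.11, -0.004]
force: [-4.5, -1.1, 6.4]
width: 0.0194
time: 11.4
eef_pos: [0.5679, 0.062, 0.1017]
eef_rot: [3.139, 0.11, 0.002]
force: [-1.2, -0.4, 5.2]
width: 0.0197
```

```bash
python3 -m inch '{"linear":[[0,0,-0.06],[0,0,-0.06],[0,0,-0.06],[0,0,-0.06],[0,0,-0.03],[0,0,0],[0,0,0],[0,0,0]],"twist":[0,0,0,0,0,0,0,0],"fingers":[5,5,5,5,5,5,5,5]}'
```

```text
time: 12.4
eef_pos: [0.5679, 0.062, 0.0879]
eef_rot: [3.14, 0.11, 0.001]
force: [-0.4, 0.5, 5.1]
width: 0.0197
```

```bash
python3 -m inch '{"linear":[[0,0,-0.02],[0,0,-0.02],[0,0,-0.02],[0,0,0],[0,0,0],[0,0,0],[0,0,0],[0,0,0]],"twist":[0,0,0,0,0,0,0,0],"fingers":[5,5,5,5,5,5,5,5]}'
```

```text
time: 13.4
eef_pos: [0.5681, 0.062, 0.0878]
eef_rot: [3.139, 0.11, 0.004]
force: [-6.8, 0.2, 23.5]
width: 0.0198
```

It stopped on the floor at TCP z 0.0878 with 23 N. Releasing and retreating to a viewpoint above the cassette.

```bash
python3 -m inch '{"linear":[[0,0,0.04],[0,0,0],[0,0,0],[0,0,0],[0,0,0],[0,0,0],[0,0,0],[0,0,0]],"twist":[0,0,0,0,0,0,0,0],"fingers":[5,70,70,70,70,70,70,70]}' 
python3 -m inch '{"linear":[[0,0,0.5],[0,0,0.8],[0,0,0.9],[-0.4,0,0.6],[-0.8,-0.05,0],[-0.9,-0.05,0],[0,0,0],[0,0,0]],"twist":[0,0,0,0,0,0,0,0],"fingers":[70,70,70,70,70,70,70,70]}'
python3 - <<'E'
from h import *
st=observe();im=camera('wrist');cv2.imwrite('pics/w5.png',im);s=camera('side')
print(st['eef_pos'].tolist(),st['eef_rot'].tolist())
a=cv2.resize(im[20:270,130:380],(450,450),interpolation=cv2.INTER_CUBIC);b=cv2.resize(s[110:240,200:300],(346,450),interpolation=cv2.INTER_CUBIC)
cv2.imwrite('pics/c5.png',np.hstack([a,b]))
E
```

```text
time: 14.4
eef_pos: [0.5675, 0.062, 0.0867]
eef_rot: [-3.14, -0.11, 0.0]
force: [0.2, 0.1, -0.1]
width: 0.0696
time: 15.4
eef_pos: [0.4633, 0.0569, 0.2272]
eef_rot: [3.139, 0.109, 0.003]
force: [0.5, 0.0, 0.3]
width: 0.0699
[0.4633228144319001, 0.056934704125028025, 0.22720150760196367] [3.139460095154213, 0.10936560442095106, 0.002953901150306111]
```

View pics/c5.png

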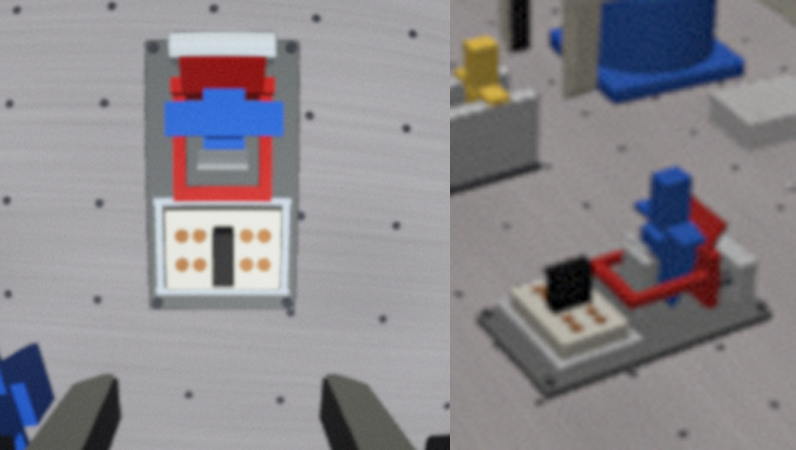

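The wedge is seated and upright, the catch is open, and its front bar is clear of the cassette's white top. Measuring the cassette and tray.

```bash
python3 - <<'E'
from h import *
st=observe();f=lambda p,z:at('wrist',(p[0]/1.8+130,p[1]/1.8+20),z,st)[:2]
P=[f(p,.034) for p in [(164,208),(283,208),(281,291),(165,290)]];print(np.round(P,4),np.mean(P,0))
print('rib far top edge',f((223,227),.07))
sc=cv2.imread('pics/scene0.png')
print('tray scene rim',[at('scene',p,.02)[:2].round(3) for p in [(86,214),(139,195),(163,236),(109,261)]])
E
```

```text
[[0.5074 0.0974]
 [0.513  0.0176]
 [0.4554 0.0135]
 [0.4505 0.094 ]] [0.48157767 0.05562249]
rib far top edge [0.50185991 0.05754736]
tray scene rim [array([ 0.435, -0.38 ]), array([ 0.418, -0.248]), array([ 0.549, -0.213]), array([ 0.577, -0.343])]
```

```bash
python3 -m inch '{"linear":[[0.35,-0.02,-0.5],[0,0,-0.8],[0,0,-0.8],[0,0,-0.7],[0,0,-0.5],[0,0,-0.3],[0,0,-0.14],[0,0,0]],"twist":[0,0,0,0,0,0,0,0],"fingers":[50,50,50,50,50,50,50,50]}' 
python3 -m inch '{"linear":[[0,0,0],[0,0,0],[0,0,0],[0,0,0],[0,0,0],[0,0,0],[0,0,0],[0,0,0]],"twist":[0,0,0,0,0,0,0,0],"fingers":[50,5,5,5,5,5,5,5]}' 45
```

```text
time: 16.5
eef_pos: [0.4804, 0.056, 0.0397]
eef_rot: [-3.14, -0.11, -0.0]
force: [-0.0, 0.0, 0.1]
width: 0.0498
time: 17.5
eef_pos: [0.48, 0.056, 0.0397]
eef_rot: [-3.14, -0.11, -0.0]
force: [-0.6, 0.7, 1.3]
width: 0.0137
```

```bash
python3 -m inch '{"linear":[[0,0,0.15],[0,0,0.25],[0,0,0.35],[0,0,0.5],[0,0,0.6],[0,0,0.6],[0,0,0.4],[0,0,0]],"twist":[0,0,0,0,0,0,0,0],"fingers":[5,5,5,5,5,5,5,5]}' 
python3 -m inch '{"linear":[[0,-0.4,0],[0,-0.7,0],[0,-0.8,0],[0,-0.8,0],[0,-0.8,0],[0,-0.5,0],[0,0,0],[0,0,0]],"twist":[0,0,0,0,0,0,0,0],"fingers":[5,5,5,5,5,5,5,5]}'
python3 - <<'E'
from h import *
st=observe();im=camera('wrist');cv2.imwrite('pics/w6.png',im);s=camera('side');cv2.imwrite('pics/s6.png',s)
print(st['eef_pos'].tolist(),st['eef_rot'].tolist())
a=cv2.resize(im,(480,360));b=cv2.resize(s[90:240,190:320],(312,360),interpolation=cv2.INTER_CUBIC)
cv2.imwrite('pics/c6.png',np.hstack([a,b]))
E
```

```text
time: 18.5
eef_pos: [0.4812, 0.0559, 0.1843]
eef_rot: [3.139, 0.11, 0.007]
force: [1.1, -0.0, -2.3]
width: 0.0138
time: 19.5
eef_pos: [0.4794, -0.1432, 0.1814]
eef_rot: [-3.138, -0.109, 0.002]
force: [0.7, -0.5, -0.7]
width: 0.0139
[0.4794338053138063, -0.1431812748312428, 0.1813987482183198] [-3.138330758343011, -0.1091163137720732, 0.002073135767032658]
```

View pics/c6.png

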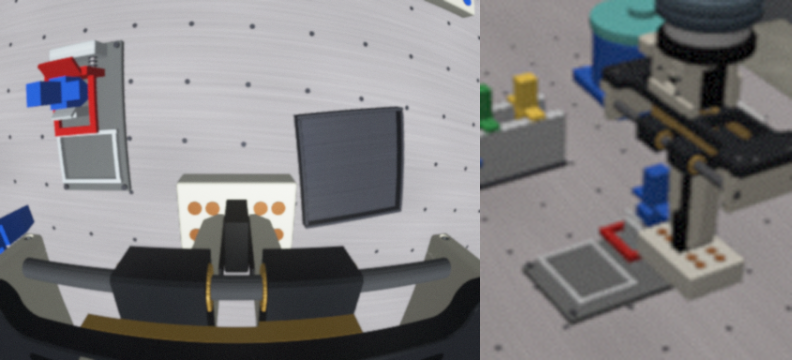

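The cassette is in the gripper and level, the dock pocket is empty, and the wedge still holds the catch. Tray corners are at (294,115), (403,107), (402,211) and (305,226).

```bash
python3 - <<'E'
from h import *
st=observe();k=512/480
P=[at('wrist',(a*k,b*k),.02,st)[:2] for a,b in [(294,115),(403,107),(402,211),(305,226)]];print(np.round(P,3),np.mean(P,0))
E
```

```text
[[ 0.549 -0.206]
 [ 0.58  -0.355]
 [ 0.434 -0.388]
 [ 0.407 -0.24 ]] [ 0.49234864 -0.29728522]
```

```bash
python3 -m inch '{"linear":[[0.1,-0.4,0],[0.1,-0.7,0],[0.07,-0.8,0],[0,-0.7,-0.2],[0,-0.48,-0.4],[0,0,-0.6],[0,0,-0.6],[0,0,-0.4]],"twist":[0.3,0.5,0.3,0,0,0,0,0],"fingers":[5,5,5,5,5,5,5,5]}' 
python3 -m inch '{"linear":[[0,0,-0.3],[0,0,-0.15],[0,0,-0.06],[0,0,0],[0,0,0],[0,0,0],[0,0,0],[0,0,0]],"twist":[0,0,0,0,0,0,0,0],"fingers":[5,5,5,5,5,5,5,5]}'
```

```text
time: 20.6
eef_pos: [0.4933, -0.2964, 0.0706]
eef_rot: [-3.12, -0.352, 0.002]
force: [0.3, 0.3, -2.0]
width: 0.0138
time: 21.6
eef_pos: [0.4935, -0.2981, 0.0468]
eef_rot: [3.122, 0.35, 0.0]
force: [0.6, -0.3, -1.7]
width: 0.0137
```

Bottom is about 12 mm above the tray floor, so I'll lower it slowly.

```bash
python3 -m inch '{"linear":[[0,0,-0.04],[0,0,-0.04],[0,0,-0.04],[0,0,-0.04],[0,0,-0.03],[0,0,-0.02],[0,0,0],[0,0,0]],"twist":[0,0,0,0,0,0,0,0],"fingers":[5,5,5,5,5,5,5,5]}'
```

```text
time: 22.6
eef_pos: [0.4936, -0.298, 0.0362]
eef_rot: [3.122, 0.35, 0.0]
force: [-1.1, 0.6, -2.3]
width: 0.0138
```

```bash
python3 -m inch '{"linear":[[0,0,-0.02],[0,0,-0.02],[0,0,0],[0,0,0],[0,0,0],[0,0,0],[0,0,0],[0,0,0]],"twist":[0,0,0,0,0,0,0,0],"fingers":[5,5,5,5,5,5,5,5]}'
```

```text
time: 23.6
eef_pos: [0.4936, -0.298, 0.0347]
eef_rot: [3.122, 0.35, 0.0]
force: [-1.4, 1.1, 5.6]
width: 0.0139
```

Contact at 0.0347 as predicted (about 6 N). Opening and retreating.

```bash
python3 -m inch '{"linear":[[0,0,0],[0,0,0],[0,0,0],[0,0,0],[0,0,0],[0,0,0],[0,0,0.1],[0,0,0.3]],"twist":[0,0,0,0,0,0,0,0],"fingers":[20,30,45,45,45,45,45,45]}' 
python3 -m inch '{"linear":[[0,0,0.6],[0,0,0.8],[0,0,0.8],[0,0,0.6],[-0.5,0,0.3],[-0.5,0,0],[0,0,0],[0,0,0]],"twist":[0,0,0,0,0,0,0,0],"fingers":[45,45,45,45,45,45,45,45]}'
python3 - <<'E'
from h import *
im=camera('wrist');s=camera('side');sc=camera('scene')
a=cv2.resize(im,(400,300));b=cv2.resize(s[90:290,180:400],(400,300),interpolation=cv2.INTER_CUBIC);c=cv2.resize(sc[130:280,70:330],(400,300),interpolation=cv2.INTER_CUBIC);d=cv2.resize(s[140:240,200:300],(400,300),interpolation=cv2.INTER_CUBIC)
cv2.imwrite('pics/c7.png',np.vstack([np.hstack([a,b]),np.hstack([c,d])]))
E
```

```text
time: 24.6
eef_pos: [0.493, -0.2976, 0.0542]
eef_rot: [-3.121, -0.35, 0.002]
force: [-0.3, 1.1, 0.4]
width: 0.0451
time: 25.6
eef_pos: [0.4441, -0.2982, 0.2099]
eef_rot: [3.121, 0.35, 0.002]
force: [1.0, 0.6, -0.6]
width: 0.0451
```

View pics/c7.png

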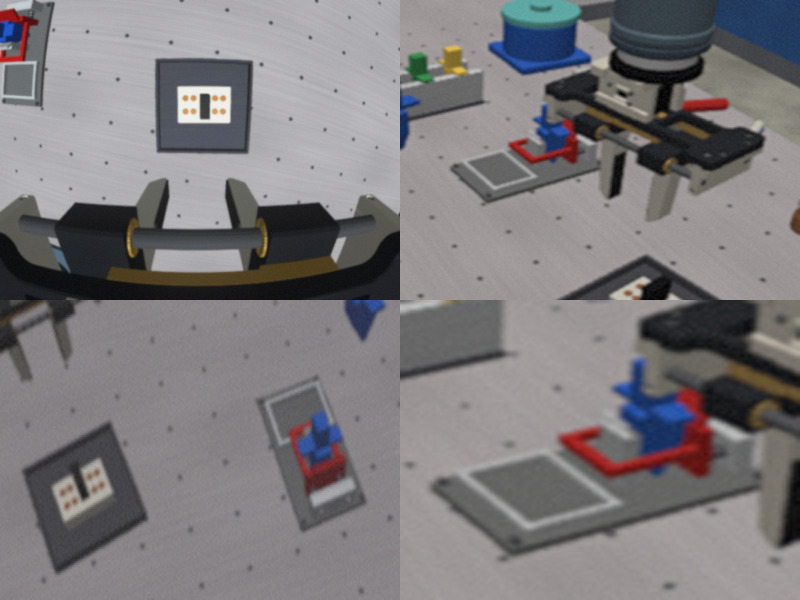

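The cassette lies flat in the middle of the tray, at wrist panel (204,105). The wedge is still seated with the catch open, at scene panel (320,435). The arm is clear.

```bash
python3 -c "
from station import *
print(job_done())"
```

```text
the job is handed in; nothing more can be done
None
```

The blue wedge is in the dock slot holding the catch open by itself, and the white cassette lies flat in the middle of the dark steel tray. I handed the job in at about 26 s.

- **Wedge:** I used the blue wedge from the rack, which measured 24 x 20 mm at the grip with 68 mm wings. The loose blue one, about 95 mm across, is an oversized look-alike. I pushed the wedge to the slot floor, where it stopped at the expected height with about 23 N, and let go.
- **Cassette:** I lifted it straight out and lowered it into the tray. It touched down at the predicted height with about 6 N.
- **Last checks:** The final pictures show the wedge upright, the catch open, the cassette flat and the arm clear. I judged the catch opening from the pictures and did not measure it.
- **Disagreement:** One rough reading of the wedge before the grasp was about 3 mm off in y from the first. I took it as coarse pixel picking; the grasp and the fit were fine.

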